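# Stow the soapstone slab in its crate

### The arm

A 6-joint arm with a two-finger parallel gripper is mounted at the origin on the work surface. World frame = base frame: x ahead of the robot, y to its left, z up, the work surface at z = 0. Lengths are in m, angles in rad, forces in N, time in s.
With the tool pointing down it reaches from about 0.35 to 0.975 m from the base axis. Payload 4.9 kg.
Tool frame: the origin (TCP) lies on the centre line of the jaws, within the pads' length; the fingertips stand 17 mm ahead of it and the grasp point (between the pads) lies 2 mm behind it; z points along the fingers, y is the line along which they close (so a half turn about z gives the same grasp; the last joint's range is limited). The gripper opens to 85 mm and grips with 20 to 120 N. Pads are 22 mm wide; open, the fingers measure 114 mm over their backs; the gripper's body (76 mm by 85 mm) begins 54 mm behind the grasp point. The pads swing forward as they close: fully open they stand 13 mm farther back than shut.
Start: joints at [-1.456, 0.053, 1.613, -0, 1.476, -0.119], TCP at [0.145, -0.608, 0.248] pointing down, gripper open.
Joint ranges: [-3.01, 3.01], [-1.01, 2.22], [0.06, 2.58], [-1.02, 4.17], [0.09, 2.62], [-3.14, 3.14]. Speed limits (rad/s): [2.57, 2.57, 3.14, 3.14, 3.14, 3.14].

### API

Orientations are given as a rotation vector (axis times angle).
In Python, from workcell import * gives the robot as it stands. The module is installed in compiled form; this text tells all that it offers.
- The arm moves only by the tool servo_tool, never from a script. Its argument "deltas" is a list that holds one entry, the list of rows, each a list of 7 numbers: the turn, a rotation vector about the world's x, y, z in units of 5 degrees (1.0 is 5 degrees), then the shift along the world's x, y, z in units of 30 mm (1.0 is 30 mm), then the opening, from 0 (shut) to 1 (fully open). In form: [[[wx, wy, wz, tx, ty, tz, jaw], ...]]. A call has 1 to 8 rows; each row is the pose to reach, as a shift and turn from the pose commanded when the call began; what a row does not reach only later rows make up. A row lasts 1/12 s, in which the tool goes at most 41.7 mm and 7.16 degrees, less where a joint would pass 70% of its speed; a pose out of reach is approached as far as the arm can. A call with a gripper value outside its range is refused whole. The fingers move at their own pace and stop on an object; "force" is the grip in N (left out, the last holds). Time passes only in rows, so rows that repeat a pose let the fingers close. It gives the time, the measured TCP pose, the force, the opening and the grip force at its end, in the units of the state.
- sense(): the state, without advancing time (a new reading comes with each control period).
- read_camera(name): name is "side" or "top" or "wrist"; returns (picture, depth): 480x640x3 uint8, red, green, blue; 480x640 float32, m along the optical axis (not along the pixel's ray), 0 where there is no reading.
- get_calibration(name): a dict with "intrinsics" (3x3 intrinsics, pixels), "cam_to_world" (4x4, takes a point from camera to world coordinates). Camera axes: x right, y up, looking along -z (the intrinsics and any distortion apply to the point x, -y, -z); pixel columns grow to the right and rows downward; lengths in m; the calibration is good to about 2 mm. A picture is of the moment at which its call begins: read the wrist's pose just before it. get_calibration takes no time and is no camera call; for the wrist camera it gives the pose at the moment of the call.
- finish_job(): hands the job in; it is judged then, once.
Trained networks look in the newest picture that a camera, given by its name, has taken for a name from the list of things; names that differ only in an ending like _2 or _b are one class to them, and where a whole thing is asked for, a point or a joint stands for the part that bears it (a point fixed in the world has none). Each returns a list of dicts, best first, with "conf" (0 to 1); they miss things now and then, are a little off and sometimes report something else, mostly with a low value. They report only what shows in the picture. A call takes as long as a camera call. They do not tell look-alikes from the thing itself.
- boxes_of(camera, target): "rect" ([left, top, width, height] in pixels, round what is visible of it).
- spot_point(camera, target): "position" ([column, row] in pixels: a listed point, or the origin of a listed thing).
The state is a dict: "clock": time; "joints": joint angles; "qd": joint speeds; "effort": joint torques, N m; "tcp_pos": TCP position; "tool_rot": TCP orientation; "force": force on the tool from outside, world axes, zero at the start; "torque": the same for the moment, N m; "opening": finger opening in m; "finger_force": force on a finger pad.
Only numpy, scipy, OpenCV 4.12 (cv2) and the standard library are available. Lean on these libraries where they do the work, as an engineer would, in place of code of your own. Each camera call takes 0.05 s, during which the arm holds its last target. There are 200 camera calls.

### The job

Put the grey soapstone pan slab away: slide it flat along the counter, without lifting or tipping it up, through the open front of the wooden crate and onto the cork until it meets the back board. The lid stays propped open until the slab is fully in; then close the lid right down. Leave the Dutch oven, the lid lifter, the spoon rest and the scrubber where they are.

Things in the scene. Friction and masses are not known exactly. Their poses are not given: they have to be found in the camera images.
- slab: loose grey soapstone slab with thin grooves along its top, 130 long (its x) by 110 wide (its y) by 22 mm thick, about 0.8 kg; origin at the centre of its underside. It lies flat on the counter before the crate's mouth, askew. Either end may go in first.
- crate: low whitewashed wooden crate, fixed, open at the front. Origin, at counter height: below the slab's centre once the slab is fully in; x points from the open front inward, z up. Inside 122 mm wide (y -61 to 61), from the mouth at x = -71 to the back board's inner face at x = 65 mm; boards 12 mm thick, 45 mm high. Floor: 2 mm of cork, which ramps down to the counter from x = -71 to -101.
- crate_mouth (a point): centre of the crate's mouth at the cork's top: x = -71, z = 2 mm in the crate's frame. Before it two low cheeks, 24 mm high and 10 mm thick, flare outward (inner faces from y = +-61 at the mouth to about +-75 at x = -105) and guide the slab in.
- lid (a joint): angle of the crate's hinged lid in rad: 0 closed (flat on the boards), grows as it opens; starts propped at 0.60 to 0.69, stop at 0.70. A stiff hinge holds it where it is left; about 5 N down near the front edge closes it. It slopes up from the hinge at the back towards the crate's front, overhanging the inside.
- lid_hinge (a point): middle of the lid's hinge line on top of the back board: x = 77, z = 45 mm in the crate's frame; the hinge runs along the crate's y, in the plane of the lid's underside
- lid_edge (a point): middle of the lid's top face, 155 mm from the hinge, 5 mm from the free front edge; moves with the lid. The lid is a 160 x 146 x 10 mm panel of three boards; below this point a lip (31 mm deep, 10 thick, 114 wide) points down when closed and shuts the mouth; a slab that sticks out stops it.
- dutch_oven: black cast iron Dutch oven with its lid on, 232 mm across the lid, 290 mm over the side handles (along its x), 156 mm high, 5 kg; origin at the centre of its underside. Leave alone.
- spoon_rest: blue and white ceramic spoon rest, about 148 x 81 x 13 mm, origin under its bowl; beside the crate. Leave alone.
- scrubber: green plastic dish scrubber with white bristles and a bow handle, 95 x 58 x 54 mm, origin at the centre of its underside; beside the crate. Leave alone.
- lid_lifter: steel lid lifter, T handle at one end and hook at the other, 240 mm along its x, 100 mm across, 12 mm high, lying flat; origin near its middle, at counter height. Leave alone.
Mind the look-alikes: they are no part of the job. What is meant by the crate is not turquoise, and is the larger of those in its own colour.

How it is judged:
By the outcome, as a careful person would: the job done as asked, in the order asked, and still so for the second after the job is handed in, with the robot touching nothing.
It also fails if it takes over 70 s, if anything falls off the work surface, if the arm or the gripper's body presses on something with over 40 N, if the wrist force passes 120 N, or if a joint passes its speed limit or range.

## Working session

There is one attempt and no reset: what is moved stays moved. The work goes in short steps, Python scripts to look and compute and a tool call to move; the robot and the scene stay as the last step left them, time stands still between calls to the robot, and variables do not carry over. Pictures are saved under pics/ and viewed, at most 10 in all, crops included, and the job is handed in when it is done.

Besides the shell and the picture viewer there is one more tool, called in YAML: its name, and indented under it one key for each argument. servo_tool: Moves the arm, as the interface text tells. Its arguments: {"type":"object","properties":{"deltas":{"type":"array"},"force":{"type":"number"}},"required":["deltas"]}

```bash
mkdir -p pics
cat > h.py <<'E'
from workcell import *
import numpy as np, cv2
def world(name,depth,uv):
    c=get_calibration(name);K=np.array(c["intrinsics"]);T=np.array(c["cam_to_world"])
    u,v=int(round(uv[0])),int(round(uv[1]))
    p=depth[max(0,v-2):v+3,max(0,u-2):u+3];p=p[p>0]
    d=np.median(p) if p.size else np.nan
    x=(uv[0]-K[0,2])/K[0,0]*d;y=(uv[1]-K[1,2])/K[1,1]*d
    return (T@[x,-y,-d,1])[:3]
def ray(name,uv,z):
    c=get_calibration(name);K=np.array(c["intrinsics"]);T=np.array(c["cam_to_world"])
    r=T[:3,:3]@[(uv[0]-K[0,2])/K[0,0],-(uv[1]-K[1,2])/K[1,1],-1]
    o=T[:3,3];return o+r*(z-o[2])/r[2]
def proj(name,P):
    c=get_calibration(name);K=np.array(c["intrinsics"]);T=np.linalg.inv(np.array(c["cam_to_world"]))
    q=T@np.append(P,1);return np.array([K[0,2]+K[0,0]*q[0]/-q[2],K[1,2]+K[1,1]*-q[1]/-q[2]])
def snap(name,fn=None):
    im,d=read_camera(name)
    if fn: cv2.imwrite("pics/"+fn,cv2.cvtColor(im,cv2.COLOR_RGB2BGR))
    return im,d
E
python3 - <<'E'
from h import *
np.set_printoptions(precision=3,suppress=True)
for c in ["top","side"]:
    im,d=snap(c,c+"0.png"); print(c,get_calibration(c))
    for t in ["slab","crate","crate_mouth","lid_hinge","lid_edge","dutch_oven","spoon_rest","scrubber","lid_lifter"]:
        for s in spot_point(c,t)[:3]:
            print(t,round(s["conf"],2),np.round(s["position"],1),world(c,d,s["position"]))
print(sense())
E
```

```text
top {'intrinsics': array([[490.33 ,   0.   , 320.73 ],
       [  0.   , 490.33 , 234.981],
       [  0.   ,   0.   ,   1.   ]]), 'cam_to_world': array([[-0.022,  0.997, -0.067,  0.369],
       [-1.   , -0.023, -0.004,  0.033],
       [-0.006,  0.067,  0.998,  1.411],
       [ 0.   ,  0.   ,  0.   ,  1.   ]])}
slab 0.63 [348.7 190.1] [ 0.59  -0.044  0.02 ]
crate 0.87 [271.8 220.1] [0.498 0.166 0.127]
crate 0.86 [216.2 341.1] [0.177 0.33  0.059]
crate 0.64 [351.6 276.2] [ 0.345 -0.044  0.043]
crate_mouth 0.86 [368.  281.2] [ 0.33  -0.09   0.042]
crate_mouth 0.7 [295.5 209.1] [ 0.541  0.11  -0.   ]
crate_mouth 0.63 [233.8 339.5] [0.18  0.282 0.058]
lid_hinge 0.95 [243.1 221.7] [0.502 0.253 0.06 ]
lid_hinge 0.84 [326.1 278.5] [0.339 0.026 0.003]
lid_hinge 0.67 [140.7 222.9] [0.499 0.513 0.125]
lid_edge 0.89 [280.4 209.8] [0.522 0.141 0.149]
lid_edge 0.86 [370.  280.4] [ 0.331 -0.099  0.006]
lid_edge 0.77 [237.5 336.5] [0.188 0.272 0.057]
dutch_oven 0.57 [140.8 217.7] [0.512 0.512 0.126]
spoon_rest 0.61 [249.1 159.7] [0.688 0.242 0.004]
scrubber 0.61 [271.5 264.4] [0.382 0.177 0.052]
lid_
[... 936 characters left out ...]
49]
lid_edge 0.63 [379.6 239. ] [ 0.327 -0.085  0.044]
lid_edge 0.63 [369.2 320.8] [0.187 0.264 0.059]
dutch_oven 0.87 [194.4 357.7] [0.45  0.63  0.116]
spoon_rest 0.68 [221.2 266.5] [0.697 0.246 0.003]
lid_lifter 0.67 [354.7 170. ] [ 0.626 -0.481  0.004]
{'clock': 1.0, 'joints': array([-1.456,  0.053,  1.613, -0.   ,  1.476, -0.119]), 'qd': array([-0.   , -0.001, -0.001,  0.001,  0.   ,  0.001]), 'effort': array([  0.002, -39.368, -37.047,  -0.   ,   0.   ,  -0.   ]), 'tcp_pos': array([ 0.145, -0.608,  0.248]), 'tool_rot': array([ 3.12 ,  0.366, -0.   ]), 'force': array([-0.782,  0.099, -0.329]), 'torque': array([-0.024,  0.028, -0.011]), 'finger_force': 0.0, 'opening': 0.08565827120644215}
```

View pics/top0.png

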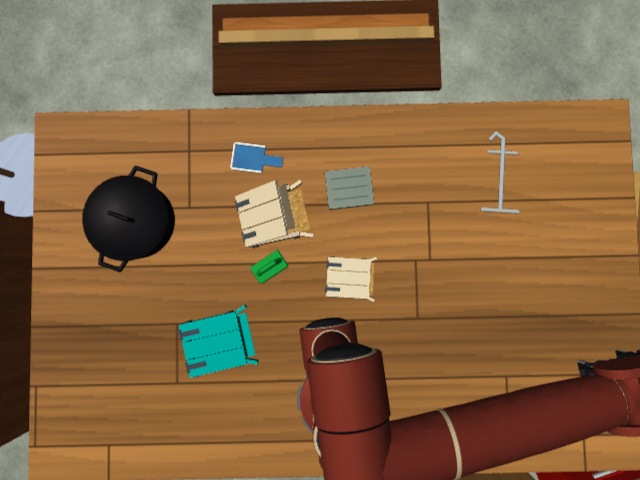

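View pics/side0.png

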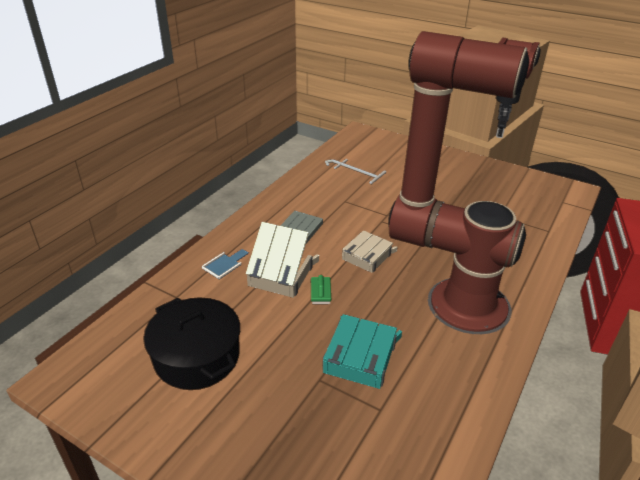

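The top picture shows the target crate (whitewashed, propped lid) at about (270,215), with cork at (300,210). The slab is at (349,188), and the small white and turquoise decoys are at (350,278) and (216,341). I'll fit the lid plane and the slab outline from depth.

```bash
cat >> h.py <<'E'
def cloud(name,d):
    c=get_calibration(name);K=np.array(c["intrinsics"]);T=np.array(c["cam_to_world"])
    v,u=np.mgrid[0:480,0:640]
    P=np.stack([(u-K[0,2])/K[0,0]*d,-(v-K[1,2])/K[1,1]*d,-d,np.ones_like(d)],-1)@T.T
    P=P[...,:3];P[d<=0]=np.nan;return P
E
python3 - <<'E'
from h import *
np.set_printoptions(precision=4,suppress=True)
im,d=snap("top");P=cloud("top",d)
def sel(x0,x1,y0,y1,z0,z1):
    return (P[...,0]>x0)&(P[...,0]<x1)&(P[...,1]>y0)&(P[...,1]<y1)&(P[...,2]>z0)&(P[...,2]<z1)
q=P[sel(.5,.68,-.14,.04,.012,.035)]
print("slab",len(q),q.mean(0),cv2.minAreaRect(q[:,:2].astype(np.float32)))
# slab by colour too
g=im.astype(int);m=(sel(.48,.70,-.14,.06,-.01,.04)&(g[...,0]<g[...,2]+12)).astype(np.uint8)
m=cv2.morphologyEx(m,cv2.MORPH_OPEN,np.ones((3,3)))
vu=np.argwhere(m)
w=np.array([ray("top",(u,v),.022)[:2] for v,u in vu]);r=cv2.minAreaRect(w.astype(np.float32));print("slabcol",len(w),w.mean(0),r,cv2.boxPoints(r))
L=P[sel(.4,.6,.10,.28,.062,.17)]
A=np.c_[L[:,:2],np.ones(len(L))]
for _ in range(3):
    k,*_r=np.linalg.lstsq(A,L[:,2],rcond=None);e=abs(A@k-L[:,2]);A=A[e<.006];L=L[e<.006]
n=np.array([-k[0],-k[1],1]);n/=np.linalg.norm(n)
print("lid",len(L),"theta",np.arccos(n[2]),"yaw in",np.arctan2(-k[1],-k[0]))
r=cv2.minAreaRect(L[:,:2].astype(np.float32));print(r,cv2.boxPoints(r))
th=np.arccos(n[2]);a=np.arctan2(-k[1],-k[0]);ex=np.array([np.cos(a),np.sin(a)]);ey=np.array([-ex[1],ex[0]])
s=L[:,:2]@ex;t=L[:,:2]@ey
print("s range",s.min(),s.max(),"t",t.min(),t.max(), "z max/min",L[:,2].max(),L[:,2].min())
# s where lid top is at hinge: top face offset: hinge s_h ; front s = s_h-.16cos-.01... 
c=np.array(im)[140:300,200:420];cv2.imwrite("pics/crop.png",cv2.cvtColor(cv2.resize(c,None,fx=3.6,fy=3.6,interpolation=cv2.INTER_CUBIC),cv2.COLOR_RGB2BGR))
E
```

```text
slab 1733 [ 0.5989 -0.0442  0.0202] ((0.5996797680854797, -0.04438634216785431), (0.11103634536266327, 0.13012251257896423), 5.270968914031982)
slabcol 1642 [ 0.5962 -0.0446] ((0.5963391661643982, -0.04472838342189789), (0.10745314508676529, 0.12692998349666595), 5.301837921142578) [[ 0.537   0.0135]
 [ 0.5487 -0.1129]
 [ 0.6557 -0.103 ]
 [ 0.644   0.0234]]
lid 1286 theta 0.6173232403147766 yaw in 1.7660965359947682
((0.5192385315895081, 0.1963491439819336), (0.14514364302158356, 0.12827128171920776), 11.298867225646973) [[0.4355 0.245 ]
 [0.4606 0.1192]
 [0.603  0.1477]
 [0.5778 0.2735]]
s range 0.027636250581614737 0.15592847070427515 t -0.6200857266099918 -0.47493227467381416 z max/min 0.15013976859553657 0.06204779425171281
```

View pics/crop.png

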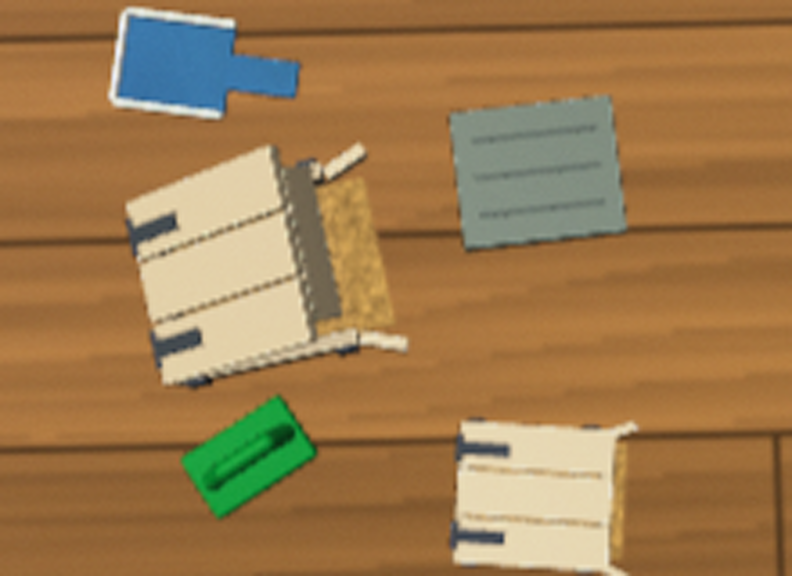

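The crop shows the slab's top clearly at about (540,172) and the cork ramp on the crate's open right side. In world terms the crate origin is about (0.522, 0.185) with yaw 101.3°. In the crate frame the slab sits at about (-240, -30) mm, turned -6°.

Plan: push its far side with two spread fingers to square and centre it, then push it in from behind with the tool tilted away from the lid. I'll move over now.

servo_tool:
  deltas:
    - [[0,0,0,0.8,0.9,0.1,0.7],[0,0,0,1.6,1.8,0.2,0.7],[0,0,0,2.5,2.7,0.3,0.7],[0,0,0,3.4,3.6,0.4,0.7],[0,0,0,4.3,4.5,0.5,0.7],[0,0,0,5.2,5.4,0.6,0.7],[0,0,0,6.1,6.3,0.7,0.7],[0,0,0,7.0,7.2,0.8,0.7]]

```text
clock: 1.72
tcp_pos: [0.3558, -0.3905, 0.2727]
tool_rot: [3.12, 0.366, 0.001]
force: [1.2, -0.5, 0.1]
opening: 0.0597
finger_force: 0.0
```

servo_tool:
  deltas:
    - [[0,0,0,0.8,0.9,0.1,0.7],[0,0,0,1.6,1.8,0.2,0.7],[0,0,0,2.5,2.7,0.3,0.7],[0,0,0,3.4,3.6,0.4,0.7],[0,0,0,4.3,4.5,0.5,0.7],[0,0,0,5.2,5.4,0.6,0.7],[0,0,0,6.1,6.3,0.7,0.7],[0,0,0,7.0,7.2,0.8,0.7]]

```text
clock: 2.38
tcp_pos: [0.5659, -0.1743, 0.2967]
tool_rot: [3.12, 0.367, 0.001]
force: [-0.5, -1.1, -0.2]
opening: 0.06
finger_force: 0.0
```

servo_tool:
  deltas:
    - [[0,0,-0.1,0.8,0.9,0,0.7],[0,0,-0.2,1.7,1.8,0,0.7],[0,0,-0.3,2.6,2.8,0,0.7],[0,0,-0.4,3.4,3.8,0,0.7],[0,0,-0.4,4.0,4.6,0,0.7],[0,0,-0.4,4.1,4.9,0,0.7],[0,0,-0.4,4.1,4.9,0,0.7],[0,0,-0.4,4.1,4.9,0,0.7]]

```text
clock: 3.05
tcp_pos: [0.6875, -0.0291, 0.2961]
tool_rot: [3.125, 0.313, -0.001]
force: [-1.3, 0.1, -0.1]
opening: 0.0598
finger_force: 0.0
```

Run:
```python
from h import *
np.set_printoptions(precision=4,suppress=True)
s=sense();print(s["clock"],s["joints"],s["tcp_pos"],s["tool_rot"],s["opening"])
im,d=snap("wrist","w1.png")
for t in ["slab","crate_mouth","lid_edge","lid_hinge"]:
    for r in spot_point("wrist",t)[:3]: print(t,round(r["conf"],2),np.round(r["position"],1),world("wrist",d,r["position"]))
P=cloud("wrist",d)
m=(P[...,0]>.5)&(P[...,0]<.7)&(P[...,1]>-.14)&(P[...,1]<.06)&(P[...,2]>.012)&(P[...,2]<.035)
q=P[m];print(len(q),cv2.minAreaRect(q[:,:2].astype(np.float32)) if len(q) else 0, np.median(q[:,2]))
```

```text
3.05 [-0.15    0.1767  1.3998 -0.0007  1.5658  1.2212] [ 0.6875 -0.0291  0.2961] [ 3.1254  0.3129 -0.0014] 0.05976452525525411
slab 0.56 [314.9 264.1] [ 0.605  -0.046   0.0233]
crate_mouth 0.82 [181.5 284.3] [0.5376 0.1105 0.0036]
lid_edge 0.7 [ 83.6 361.2] [0.5289 0.1435 0.1528]
lid_hinge 0.82 [223.8 434.1] [ 0.6992 -0.0075  0.3607]
lid_hinge 0.77 [ 41.3 302.1] [0.5378 0.2218 0.0905]
9782 ((0.6003795862197876, -0.04640781879425049), (0.11075779795646667, 0.13010892271995544), 4.92966890335083) 0.023011247998052264
```

View pics/w1.png

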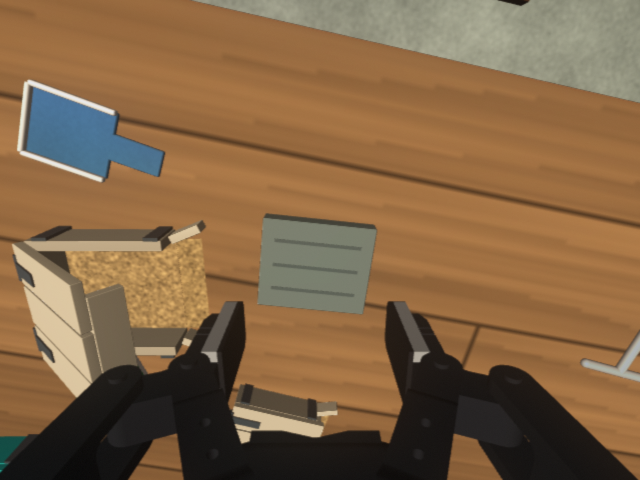

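The wrist view shows the slab clear at (317,262), the cork opening at (140,280), and the crate's side boards at (110,238) and (158,342). I'll fix the crate's y from the board tops.

```bash
cat >> h.py <<'E'
A=np.radians(101.3);EX=np.array([np.cos(A),np.sin(A)]);EY=np.array([-EX[1],EX[0]]);O=np.array([.5227,.182])
def tc(p): p=np.asarray(p)[...,:2]-O; return np.stack([p@EX,p@EY],-1)
E
python3 - <<'E'
from h import *
np.set_printoptions(precision=4,suppress=True)
im,d=snap("wrist");P=cloud("wrist",d);C=tc(P);z=P[...,2]
b=(abs(z-.046)<.006)&(C[...,0]>-.075)&(C[...,0]<.03)
for sg in (-1,1):
    m=b&(C[...,1]*sg>.05)&(C[...,1]*sg<.085);y=C[...,1][m]
    print("board",sg,m.sum(),np.percentile(y,[2,50,98]) if m.sum() else 0, "front x",np.percentile(C[...,0][m],[1,5]) if m.sum() else 0)
    if m.sum()>20: print(" slope",np.polyfit(C[...,0][m],y,1))
g=im.astype(int);k=(g[...,0]-g[...,2]>70)&(g[...,0]>150)&(abs(z)<.01)&(C[...,0]<-.09)&(abs(C[...,1])<.06)&(C[...,0]>-.14)
print("cork front x",np.percentile(C[...,0][k],[1,3,10]),k.sum())
print("slab in crate",tc([.6004,-.0464]))
E
```

```text
board -1 1142 [-0.0759 -0.0686 -0.0619] front x [-0.0712 -0.0682]
 slope [ 0.0123 -0.0681]
board 1 490 [0.0606 0.0655 0.0756] front x [-0.0711 -0.0701]
 slope [-0.0545  0.0633]
cork front x [-0.1395 -0.1379 -0.1331] 2104
slab in crate [-0.2392 -0.0314]
```

servo_tool:
  deltas:
    - [[0,0,0,0.2,0,-1.2,0.7],[0,0,0,0.2,0,-2.5,0.7],[0,0,0,0.2,0,-3.8,0.7],[0,0,0,0.2,0,-5.1,0.7],[0,0,0,0.2,0,-6.4,0.7],[0,0,0,0.2,0,-7.6,0.7],[0,0,0,0.2,0,-8.5,0.7],[0,0,0,0.2,0,-9.1,0.7]]

```text
clock: 4.02
tcp_pos: [0.6911, -0.0294, 0.019]
tool_rot: [-3.125, -0.31, 0.009]
force: [-0.6, 0.0, 0.1]
opening: 0.0598
finger_force: 0.0
```

Run:
```python
from h import *
s=sense();print(s["clock"],s["tcp_pos"],tc(s["tcp_pos"]),s["tool_rot"],s["force"])
```

```text
4.0167 [ 0.69107628 -0.0294153   0.0189544 ] [-0.24030963 -0.12368624] [-3.1249146  -0.31014328  0.00861558] [-0.56273771  0.0292121   0.09395249]
```

servo_tool:
  deltas:
    - [[0,0,0,-0.25,-0.05,0.05,0.7],[0,0,0,-0.5,-0.1,0.05,0.7],[0,0,0,-0.7,-0.14,0.05,0.7],[0,0,0,-0.88,-0.18,0.05,0.7],[0,0,0,-1.06,-0.21,0.05,0.7],[0,0,0,-1.23,-0.25,0.05,0.7],[0,0,0,-1.4,-0.28,0.05,0.7],[0,0,0,-1.5,-0.3,0.05,0.7]]

```text
clock: 4.68
tcp_pos: [0.6506, -0.0377, 0.0273]
tool_rot: [3.126, 0.311, 0.009]
force: [5.1, 2.8, 3.0]
opening: 0.0595
finger_force: 2.7
```

servo_tool:
  deltas:
    - [[0,0,0,-0.12,-0.02,0,0.7],[0,0,0,-0.22,-0.04,0,0.7],[0,0,0,-0.3,-0.06,0,0.7],[0,0,0,-0.36,-0.07,0,0.7],[0,0,0,-0.36,-0.07,0,0.7]]

```text
clock: 5.1
tcp_pos: [0.6399, -0.0405, 0.0272]
tool_rot: [3.124, 0.312, 0.008]
force: [5.5, 0.4, 4.9]
opening: 0.06
finger_force: 2.4
```

```bash
cat >> h.py <<'E'
def slab(name="wrist"):
    im,d=snap(name);P=cloud(name,d);C=tc(P);g=im.astype(int)
    m=(abs(P[...,2]-.022)<.009)&(C[...,0]>-.36)&(C[...,0]<-.1)&(abs(C[...,1])<.12)&(abs(g[...,0]-g[...,2])<30)&(g.max(-1)>60)
    n,l,st,_=cv2.connectedComponentsWithStats(m.astype(np.uint8));i=1+st[1:,4].argmax()
    r=cv2.minAreaRect(C[l==i].astype(np.float32));return np.round(r[0],4),np.round(r[1],4),round(r[2],2)
E
python3 - <<'E'
from h import *
s=sense();print(s["clock"],s["tcp_pos"],tc(s["tcp_pos"]),s["force"])
print(slab("top"));print(slab("wrist"))
E
```

```text
5.1 [ 0.6398906  -0.04049504  0.02718542] [-0.24114495 -0.07132178] [5.53565186 0.43125638 4.92383   ]
(array([-0.3012,  0.0213]), array([0.0671, 0.0229]), 72.47)
(array([-0.2406, -0.0358]), array([0.0762, 0.0505]), 0.01)
```

Run:
```python
from h import *
im,d=snap("wrist","w2.png");P=cloud("wrist",d);C=tc(P)
for v in range(120,460,20): print(v,[ (np.round(1000*C[v,u],0).tolist(),round(1000*float(P[v,u,2]))) for u in (270,320,370)])
```

```text
120 [([-223.0, -151.0], 1), ([-243.0, -151.0], 1), ([-262.0, -151.0], 0)]
140 [([-223.0, -143.0], 0), ([-243.0, -143.0], 0), ([-263.0, -143.0], 0)]
160 [([-222.0, -136.0], 0), ([-243.0, -136.0], 1), ([-263.0, -136.0], 0)]
180 [([-222.0, -127.0], -1), ([-243.0, -127.0], 0), ([-263.0, -127.0], 0)]
200 [([-222.0, -119.0], 1), ([-243.0, -119.0], 0), ([-264.0, -119.0], 0)]
220 [([-221.0, -110.0], 1), ([-243.0, -110.0], 0), ([-264.0, -110.0], 0)]
240 [([-221.0, -101.0], 0), ([-243.0, -101.0], 0), ([-265.0, -102.0], 1)]
260 [([-221.0, -92.0], 1), ([-243.0, -92.0], 0), ([-265.0, -92.0], 0)]
280 [([-220.0, -81.0], -1), ([-243.0, -82.0], 1), ([-266.0, -82.0], 0)]
300 [([-220.0, -72.0], 1), ([-243.0, -72.0], 0), ([-266.0, -72.0], 0)]
320 [([-220.0, -62.0], 1), ([-243.0, -61.0], 0), ([-267.0, -61.0], 0)]
340 [([-221.0, -60.0], 14), ([-243.0, -60.0], 15), ([-265.0, -60.0], 14)]
360 [([-222.0, -56.0], 23), ([-243.0, -56.0], 23), ([-264.0, -55.0], 22)]
380 [([-221.0, -45.0], 22), ([-243.0, -45.0], 22), ([-264.0, -46.0], 23)]
400 [([-221.0, -35.0], 23), ([-243.0, -36.0], 23), ([-265.0, -34.0], 22)]
420 [([-221.0, -24.0], 22), ([-243.0, -25.0], 23), ([-265.0, -24.0], 22)]
440 [([-230.0, -80.0], 86), ([-242.0, -80.0], 86), ([-254.0, -80.0], 86)]
```

View pics/w2.png

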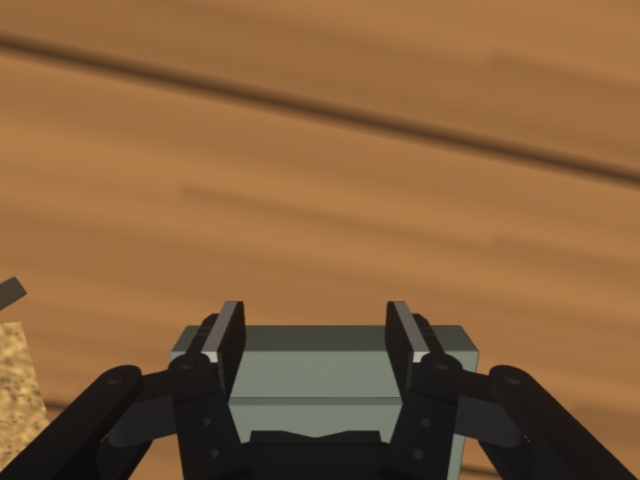

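The slab's side is square along y = -60 (rows 325–350) with its top flat at 22 mm. I'll nudge it 4 mm more, then back off and lift.

servo_tool:
  deltas:
    - [[0,0,0,-0.1,-0.02,0,0.7],[0,0,0,-0.16,-0.03,0,0.7],[0,0,0,-0.16,-0.03,0,0.7],[0,0,0,-0.16,-0.03,0,0.7]]

```text
clock: 5.58
tcp_pos: [0.6352, -0.0414, 0.0268]
tool_rot: [3.125, 0.312, 0.007]
force: [5.1, 0.9, 5.0]
opening: 0.0599
finger_force: 2.7
```

servo_tool:
  deltas:
    - [[0,0,0,0.3,0.06,0,0.7],[0,0,0,0.6,0.12,0,0.7],[0,0,0,0.6,0.12,1.0,0.7],[0,0,0,0.6,0.12,2.2,0.7],[0,0,0,0.6,0.12,3.4,0.7],[0,0,0,0.6,-0.4,4.6,0.7],[0,0,0,0.6,-1.4,5.2,0.7],[0,0,0,0.6,-2.6,5.5,0.7]]

```text
clock: 6.25
tcp_pos: [0.6527, -0.1186, 0.1939]
tool_rot: [3.124, 0.317, 0.006]
force: [0.7, 0.8, -0.3]
opening: 0.06
finger_force: 0.0
```

Run:
```python
from h import *
s=sense();print(s["clock"],s["joints"],s["tcp_pos"],tc(s["tcp_pos"]),s["tool_rot"],s["force"])
print(slab("wrist")); print(slab("top"))
```

```text
6.25 [-2.91774668e-01  1.76018786e-01  1.57149701e+00 -1.03959334e-04
  1.39019161e+00  1.07675160e+00] [ 0.6527366  -0.11860073  0.1938829 ] [-0.32025365 -0.06861424] [3.12395793 0.31705233 0.00557354] [ 0.67979532  0.83303043 -0.27029109]
(array([-0.2526,  0.0006]), array([0.1099, 0.1293]), 89.74)
(array([-0.2165,  0.0014]), array([0.0771, 0.108 ]), 0.13)
```

servo_tool:
  deltas:
    - [[0,0,1.4,-0.2,-0.4,0,0.7],[0,0,2.8,-0.4,-0.8,0,0.7],[0,0,4.2,-0.6,-1.2,0,0.7],[0,0,5.6,-0.8,-1.6,0,0.7],[0,0,7.0,-1.0,-2.0,0,0.7],[0,0,8.4,-1.2,-2.4,0,0.7],[0,0,9.8,-1.5,-2.7,0,0.7],[0,0,11.2,-1.7,-3.0,0,0.7]]

```text
clock: 7.02
tcp_pos: [0.5988, -0.2086, 0.1876]
tool_rot: [-2.605, -1.749, 0.004]
force: [0.7, -0.3, -0.5]
opening: 0.0598
finger_force: 0.0
```

servo_tool:
  deltas:
    - [[0,0,1.4,0,0,0,0.7],[0,0,2.8,0,0,0,0.7],[0,0,4.2,0,0,0,0.7],[0,0,5.6,0,0,0,0.7],[0,0,6.8,0,0,0,0.7],[0,0,6.8,0,0,0,0.7]]

```text
clock: 7.52
tcp_pos: [0.5994, -0.2081, 0.1877]
tool_rot: [-1.985, -2.43, 0.002]
force: [-0.0, -0.4, -0.3]
opening: 0.0597
finger_force: 0.0
```

servo_tool:
  deltas:
    - [[1.27,0.25,0,0,0,0,0.7],[2.5,0.5,0,0,0,0,0.7],[3.8,0.76,0,0,0,0,0.7],[5.0,1.0,0,0,0,0,0.7],[6.2,1.24,0,0,0,0,0.7],[6.87,1.37,0,0,0,0,0.7],[6.87,1.37,0,0,0,0,0.7],[6.87,1.37,0,0,0,0,0.7]]

```text
clock: 8.18
tcp_pos: [0.5997, -0.2089, 0.1879]
tool_rot: [-1.661, -2.023, -0.522]
force: [-1.2, -0.6, 0.3]
opening: 0.0598
finger_force: 0.0
```

Run:
```python
from h import *
from scipy.spatial.transform import Rotation as R
np.set_printoptions(precision=4,suppress=True)
s=sense();M=R.from_rotvec(s["tool_rot"]).as_matrix()
print(s["clock"],s["joints"],s["tcp_pos"],tc(s["tcp_pos"]));print(M, "ytool vs EY deg",np.degrees(np.arctan2(M[1,1],M[0,1]))-11.3)
im,d=snap("wrist","w3.png");P=cloud("wrist",d)
T=(P-s["tcp_pos"])@M   # tool coords
m=(abs(T[...,0])<.025)&(abs(T[...,1])<.06)&(T[...,2]>-.02)&(T[...,2]<.04)
q=T[m];print(len(q),np.percentile(q,[0.5,50,99.5],axis=0))
C=tc(P);print(slab())
```

```text
8.1833 [-0.6182  0.3571  1.4482  0.4143  1.7908 -0.8172] [ 0.5997 -0.2089  0.1879] [-0.3984  0.0011]
[[-0.1585  0.9807 -0.1145]
 [ 0.8027  0.1955  0.5634]
 [ 0.5749 -0.0026 -0.8182]] ytool vs EY deg -0.027246214941662572
4353 [[-0.0091 -0.0439 -0.0199]
 [ 0.0086  0.0289 -0.0081]
 [ 0.0133  0.0425  0.0106]]
(array([-0.2446, -0.0001]), array([0.1295, 0.1088]), 0.19)
```

View pics/w3.png

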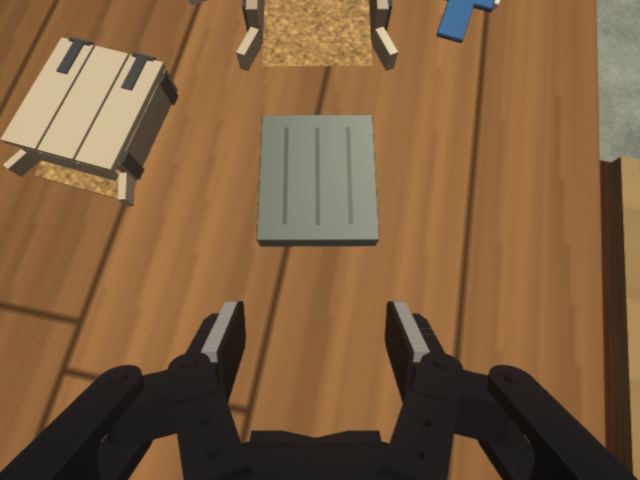

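Tool and slab are well aligned: slab centre at (318,180), cork mouth straight ahead at (318,60). Descending behind the slab.

servo_tool:
  deltas:
    - [[0,0,0,0,0,-1.0,0.7],[0,0,0,0,0,-2.0,0.7],[0,0,0,0,0,-3.0,0.7],[0,0,0,0,0,-4.0,0.7],[0,0,0,0,0,-4.8,0.7],[0,0,0,0,0,-5.3,0.7],[0,0,0,0,0,-5.55,0.7],[0,0,0,0,0,-5.55,0.7]]

```text
clock: 8.95
tcp_pos: [0.5996, -0.208, 0.0223]
tool_rot: [-1.658, -2.026, -0.524]
force: [0.4, 0.2, 0.2]
opening: 0.0598
finger_force: 0.0
```

Run:
```python
from h import *
from scipy.spatial.transform import Rotation as R
np.set_printoptions(precision=4,suppress=True)
s=sense();M=R.from_rotvec(s["tool_rot"]).as_matrix()
print(s["clock"],s["tcp_pos"],tc(s["tcp_pos"]),s["force"])
print("cam in tool",(np.array(get_calibration("wrist")["cam_to_world"])[:3,3]-s["tcp_pos"])@M)
```

```text
8.95 [ 0.5996 -0.208   0.0223] [-0.3975  0.001 ] [0.4446 0.2009 0.209 ]
cam in tool [ 0.0829 -0.0008 -0.1259]
```

servo_tool:
  deltas:
    - [[0,0,0,-0.1,0.5,-0.08,0.7],[0,0,0,-0.2,1.0,-0.08,0.7],[0,0,0,-0.29,1.45,-0.08,0.7],[0,0,0,-0.37,1.85,-0.08,0.7],[0,0,0,-0.43,2.15,-0.08,0.7],[0,0,0,-0.47,2.35,-0.08,0.7],[0,0,0,-0.51,2.55,-0.08,0.7],[0,0,0,-0.55,2.75,-0.08,0.7]]

```text
clock: 9.62
tcp_pos: [0.5846, -0.1275, 0.0217]
tool_rot: [-1.663, -2.031, -0.525]
force: [1.2, -5.6, 1.4]
opening: 0.0598
finger_force: 2.5
```

servo_tool:
  deltas:
    - [[0,0,0,-0.05,0.25,0,0.7],[0,0,0,-0.1,0.5,0,0.7],[0,0,0,-0.15,0.75,0,0.7],[0,0,0,-0.2,1.0,0,0.7],[0,0,0,-0.25,1.25,0,0.7],[0,0,0,-0.3,1.5,0,0.7],[0,0,0,-0.35,1.75,0,0.7],[0,0,0,-0.4,2.0,0,0.7]]

```text
clock: 10.28
tcp_pos: [0.5727, -0.0675, 0.0217]
tool_rot: [-1.663, -2.03, -0.526]
force: [1.8, -4.8, 1.9]
opening: 0.0596
finger_force: 2.7
```

```bash
cat >> h.py <<'E'
def rep():
    im,d=snap("wrist");P=cloud("wrist",d);C=tc(P);g=im.astype(int);z=P[...,2]
    s=sense();print(s["clock"],np.round(s["tcp_pos"],4),np.round(tc(s["tcp_pos"]),4),"F",np.round(s["force"]@np.c_[np.r_[EX,0],np.r_[EY,0],[0,0,1]],1))
    b=tc(s["tcp_pos"])[0]+.0153
    m=(abs(z-.023)<.007)&(C[...,0]>b-.02)&(C[...,0]<b+.15)&(abs(C[...,1])<.07)&(abs(g[...,0]-g[...,2])<30)&(g.max(-1)>60)
    n,l,st,_=cv2.connectedComponentsWithStats(m.astype(np.uint8));i=1+st[1:,4].argmax();q=C[l==i]
    print("slab x",np.percentile(q[:,0],[.5,99.5]),"y",np.percentile(q[:,1],[.5,99.5]),cv2.minAreaRect(q.astype(np.float32)))
    Q=P[l==i];k=np.linalg.lstsq(np.c_[q,np.ones(len(q))],Q[:,2],rcond=None)[0];print("slope,z",k,np.median(Q[:,2]))
E
python3 -c "
from h import *
rep()"
```

```text
10.3333 [ 0.5721 -0.0659  0.0215] [-2.527e-01  1.000e-04] F [-3.1 -2.8  2. ]
slab x [-0.23857217 -0.1101648 ] y [-0.05387498  0.0535585 ] ((-0.17637145519256592, -0.00010370835661888123), (0.13682806491851807, 0.10971952974796295), 0.19272121787071228)
slope,z [0.00310903 0.00066181 0.02331023] 0.02274099149093839
```

servo_tool:
  deltas:
    - [[0,0,0,-0.05,0.22,0,0.7],[0,0,0,-0.09,0.44,0,0.7],[0,0,0,-0.13,0.66,0,0.7],[0,0,0,-0.18,0.88,0,0.7],[0,0,0,-0.22,1.1,0,0.7],[0,0,0,-0.26,1.32,0,0.7],[0,0,0,-0.31,1.54,0,0.7],[0,0,0,-0.35,1.76,0,0.7]]

```text
clock: 11.0
tcp_pos: [0.5622, -0.0147, 0.0215]
tool_rot: [-1.662, -2.03, -0.525]
force: [0.9, -5.6, 2.0]
opening: 0.0598
finger_force: 2.8
```

```bash
python3 -c "
from h import *
rep()"
```

```text
11.05 [ 0.5617 -0.0133  0.0214] [-0.1992  0.    ] F [-2.8 -2.3  1.4]
slab x [-0.18509559 -0.05679785] y [-0.05402304  0.05348034] ((-0.12284065037965775, -9.69134271144867e-05), (0.13696794211864471, 0.10994017869234085), 0.05522872880101204)
slope,z [0.02032848 0.00065406 0.0263451 ] 0.023753688241620302
```

servo_tool:
  deltas:
    - [[0,0,0,-0.05,0.24,0,0.7],[0,0,0,-0.1,0.48,0,0.7],[0,0,0,-0.14,0.72,0,0.7],[0,0,0,-0.19,0.96,0,0.7],[0,0,0,-0.24,1.2,0,0.7],[0,0,0,-0.29,1.44,0,0.7],[0,0,0,-0.34,1.68,0,0.7],[0,0,0,-0.38,1.9,0,0.7]]

```text
clock: 11.72
tcp_pos: [0.5507, 0.0424, 0.0214]
tool_rot: [-1.662, -2.029, -0.525]
force: [0.1, -7.2, 3.1]
opening: 0.0596
finger_force: 3.3
```

servo_tool:
  deltas:
    - [[0,0,0,-0.04,0.2,0,0.7],[0,0,0,-0.08,0.4,0,0.7],[0,0,0,-0.12,0.6,0,0.7],[0,0,0,-0.16,0.8,0,0.7],[0,0,0,-0.2,1.0,0,0.7],[0,0,0,-0.24,1.2,0,0.7],[0,0,0,-0.28,1.4,0,0.7],[0,0,0,-0.3,1.5,0,0.7]]

```text
clock: 12.38
tcp_pos: [0.5424, 0.0875, 0.0221]
tool_rot: [-1.662, -2.03, -0.527]
force: [2.0, -7.7, 5.0]
opening: 0.0596
finger_force: 3.8
```

```bash
python3 -c "
from h import *
rep();im,d=snap('wrist','w4.png')"
```

```text
12.4333 [0.5423 0.0878 0.0221] [-0.0962 -0.0007] F [-4.3 -1.   4.8]
slab x [-0.08350403 -0.00317953] y [-0.05482354  0.05302015] ((-0.04491742327809334, -0.0008875094354152679), (0.08601315319538116, 0.10999482870101929), 0.18256233632564545)
slope,z [0.00219651 0.0001518  0.02480402] 0.024694057703040284
```

View pics/w4.png

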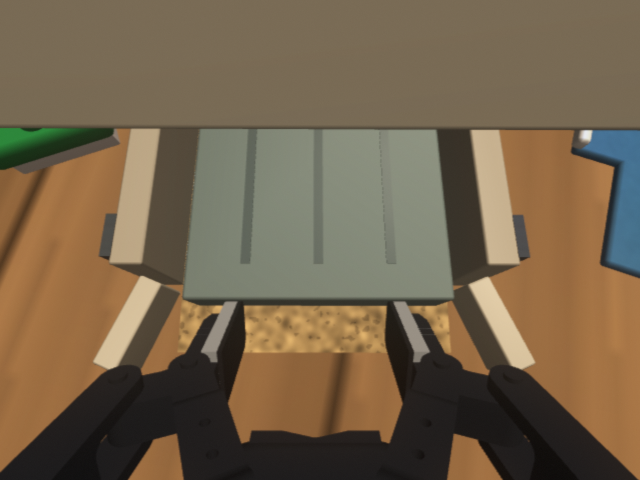

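The slab is centred between the boards with its tail at about x = -82 mm (row 300), flat on the cork. The last ~17 mm I'll do slowly, watching the force.

servo_tool:
  deltas:
    - [[0,0,0,-0.02,0.1,0,0.7],[0,0,0,-0.04,0.2,0,0.7],[0,0,0,-0.06,0.28,0,0.7],[0,0,0,-0.07,0.35,0,0.7],[0,0,0,-0.08,0.42,0,0.7],[0,0,0,-0.1,0.48,0,0.7]]

```text
clock: 12.98
tcp_pos: [0.5394, 0.1015, 0.0219]
tool_rot: [-1.662, -2.03, -0.527]
force: [2.0, -8.0, 4.8]
opening: 0.0599
finger_force: 3.7
```

servo_tool:
  deltas:
    - [[0,0,0,-0.01,0.04,0,0.7],[0,0,0,-0.02,0.08,0,0.7],[0,0,0,-0.02,0.1,0,0.7]]

```text
clock: 13.23
tcp_pos: [0.539, 0.1035, 0.022]
tool_rot: [-1.663, -2.032, -0.525]
force: [-0.3, -13.0, 7.4]
opening: 0.06
finger_force: 6.9
```

```bash
python3 -c "
from h import *
rep()"
```

```text
13.2833 [0.539  0.1034 0.022 ] [-0.0802 -0.0006] F [-12.9   1.6   6.2]
slab x [-0.06980179 -0.03558776] y [-0.05467407  0.05318991] ((-0.05338346213102341, -0.0006458908319473267), (0.03703169897198677, 0.11009600758552551), 0.07961050420999527)
slope,z [0.00183351 0.00012287 0.02473143] 0.02462774617821678
```

servo_tool:
  deltas:
    - [[0,0,0,-0.01,0.04,0,0.7],[0,0,0,-0.01,0.06,0,0.7],[0,0,0,-0.01,0.06,0,0.7],[0,0,0,-0.01,0.06,0,0.7]]

```text
clock: 13.62
tcp_pos: [0.539, 0.1036, 0.022]
tool_rot: [-1.665, -2.034, -0.523]
force: [-0.1, -18.8, 8.6]
opening: 0.06
finger_force: 9.2
```

Stalled with force rising, so the slab is seated against the back board. Retracting straight out, then up.

servo_tool:
  deltas:
    - [[0,0,0,0.08,-0.4,0,0.7],[0,0,0,0.2,-1.0,0,0.7],[0,0,0,0.39,-1.95,0,0.7],[0,0,0,0.59,-2.95,0.1,0.7],[0,0,0,0.79,-3.95,0.4,0.7],[0,0,0,0.97,-4.85,1.0,0.5],[0,0,0,1.0,-5.0,2.2,0.3],[0,0,0,1.0,-5.0,3.5,0]]

```text
clock: 14.28
tcp_pos: [0.5654, -0.0437, 0.1245]
tool_rot: [-1.66, -2.02, -0.523]
force: [1.7, -0.4, 0.1]
opening: 0.024
finger_force: 0.0
```

servo_tool:
  deltas:
    - [[-1.2,-0.24,0,0,0,1.0,0],[-2.4,-0.48,0,0,0,2.0,0],[-3.6,-0.72,0,0,0,3.0,0],[-4.8,-0.96,0,0,0,4.0,0],[-6.0,-1.2,0,0,0,4.6,0],[-6.87,-1.37,0,0,0,4.6,0],[-6.87,-1.37,0,0,0,4.6,0],[-6.87,-1.37,0,0,0,4.6,0]]

```text
clock: 14.95
tcp_pos: [0.5661, -0.0413, 0.2629]
tool_rot: [-1.986, -2.43, -0.0]
force: [-0.2, 0.9, 0.5]
opening: 0.0001
finger_force: 0.0
```

Run:
```python
from h import *
np.set_printoptions(precision=4,suppress=True)
s=sense();print(s["clock"],s["joints"],s["tcp_pos"],tc(s["tcp_pos"]),s["tool_rot"],s["opening"],s["force"])
im,d=snap("wrist","w5.png");P=cloud("wrist",d);C=tc(P);g=im.astype(int)
m=(abs(P[...,2]-.024)<.006)&(C[...,0]>-.1)&(C[...,0]<.1)&(abs(C[...,1])<.058)&(abs(g[...,0]-g[...,2])<30)
print(m.sum(),np.percentile(C[m],[1,99],axis=0) if m.sum() else 0)
b=(abs(C[...,1])<.05)&(C[...,0]>-.07)&(P[...,2]>.08)&(P[...,2]<.17)
print("lid front",b.sum(),C[b][:,0].min() if b.any() else 0,P[b][:,2].max() if b.any() else 0)
```

```text
14.95 [-0.2049 -0.0903  1.7297  0.0019  1.5051 -0.4057] [ 0.5661 -0.0413  0.2629] [-0.2275  0.0012] [-1.9856 -2.4301 -0.0005] 0.00011396594720910469 [-0.1911  0.8585  0.469 ]
2775 [[-0.0664 -0.0537]
 [-0.0509  0.0526]]
lid front 0 0 0
```

View pics/w5.png

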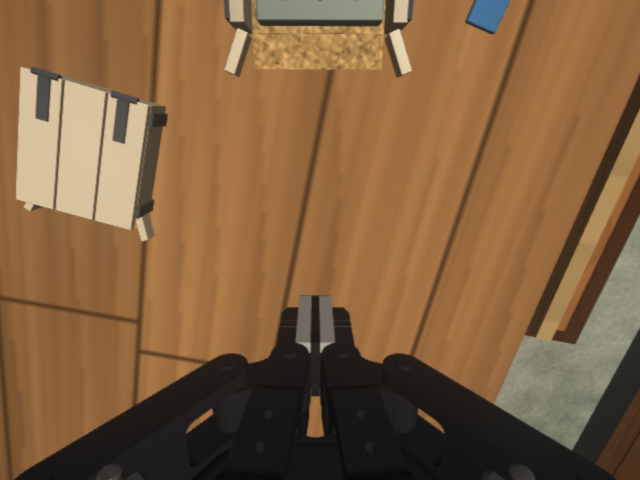

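The slab's tail is flush inside the mouth (row 22) and the gripper is shut. Next, over the lid and press it down along its arc.

servo_tool:
  deltas:
    - [[0,0,0,-0.2,1.0,0,0],[0,0,0,-0.4,2.1,0,0],[0,0,0,-0.65,3.3,0,0],[0,0,0,-0.9,4.5,-0.3,0],[0,0,0,-1.1,5.6,-0.8,0],[0,0,0,-1.3,6.4,-1.6,0],[0,0,0,-1.36,6.75,-2.4,0],[0,0,0,-1.36,6.75,-2.9,0]]

```text
clock: 15.67
tcp_pos: [0.5234, 0.1611, 0.1718]
tool_rot: [-1.984, -2.427, 0.007]
force: [0.3, -0.5, -0.1]
opening: -0.0001
finger_force: 0.0
```

Run:
```python
from h import *
np.set_printoptions(precision=4,suppress=True)
s=sense();print(s["clock"],s["tcp_pos"],tc(s["tcp_pos"]),s["force"])
```

```text
15.6667 [0.5234 0.1611 0.1718] [-0.0206  0.0034] [ 0.3485 -0.4943 -0.1228]
```

servo_tool:
  deltas:
    - [[0,0,0,0,0,-0.4,0],[0,0,0,0,0,-0.7,0],[0,0,0,0.03,-0.17,-1.0,0],[0,0,0,0.06,-0.33,-1.3,0],[0,0,0,0.1,-0.49,-1.57,0],[0,0,0,0.12,-0.6,-1.85,0],[0,0,0,0.15,-0.73,-2.12,0],[0,0,0,0.17,-0.84,-2.4,0]]

```text
clock: 16.33
tcp_pos: [0.5317, 0.1342, 0.1046]
tool_rot: [1.99, 2.43, 0.001]
force: [-0.8, 0.4, 2.1]
opening: -0.0002
finger_force: 1.2
```

Run:
```python
from h import *
np.set_printoptions(precision=4,suppress=True)
s=sense();print(s["clock"],s["tcp_pos"],tc(s["tcp_pos"]),s["force"])
```

```text
16.3333 [0.5317 0.1342 0.1046] [-0.0486  0.0005] [-0.8465  0.3708  2.0781]
```

Contact made, and the lid is following at about 2 N. Continuing down to the boards.

servo_tool:
  deltas:
    - [[0,0,0,0.02,-0.1,-0.25,0],[0,0,0,0.04,-0.2,-0.5,0],[0,0,0,0.06,-0.3,-0.75,0],[0,0,0,0.07,-0.35,-0.95,0],[0,0,0,0.07,-0.35,-1.05,0],[0,0,0,0.07,-0.35,-1.1,0]]

```text
clock: 16.83
tcp_pos: [0.5333, 0.1237, 0.0719]
tool_rot: [1.989, 2.431, -0.003]
force: [-4.0, -1.8, 11.0]
opening: -0.0001
finger_force: 5.4
```

servo_tool:
  deltas:
    - [[0,0,0,0,0,-0.05,0],[0,0,0,0,0,-0.1,0],[0,0,0,0,0,-0.1,0],[0,0,0,0,0,-0.1,0]]

```text
clock: 17.17
tcp_pos: [0.5335, 0.1238, 0.0719]
tool_rot: [1.989, 2.432, -0.004]
force: [-9.4, -3.7, 18.7]
opening: 0.0002
finger_force: 9.3
```

The tool stalled with the tip at 55 mm, which is the closed height. Lifting off and checking.

servo_tool:
  deltas:
    - [[0,0,0,0,0,0.3,0],[0,0,0,0,0,0.9,0],[0,0,0,0,0,1.9,0],[0,0,0,0,-0.4,2.9,0],[0,0,0,0,-1.2,3.9,0],[0,0,0,0,-2.2,4.8,0],[0,0,0,0,-3.2,5.5,0],[0,0,0,0,-4.2,5.8,0]]

```text
clock: 17.83
tcp_pos: [0.5346, -0.003, 0.2472]
tool_rot: [1.985, 2.428, 0.005]
force: [0.7, 0.6, 1.0]
opening: -0.0001
finger_force: 0.0
```

servo_tool:
  deltas:
    - [[0,0,0,0,-1,0,0],[0,0,0,0,-2,0,0],[0,0,0,0,-3,0,0],[0,0,0,0,-3.5,0,0],[0,0,0,0,-3.5,0,0]]

```text
clock: 18.25
tcp_pos: [0.533, -0.1095, 0.2426]
tool_rot: [1.994, 2.427, -0.002]
force: [-0.4, 0.3, -0.1]
opening: -0.0002
finger_force: 0.0
```

Run:
```python
from h import *
np.set_printoptions(precision=4,suppress=True)
s=sense();print(s["clock"],s["tcp_pos"],s["force"])
im,d=snap("top","t9.png");P=cloud("top",d);C=tc(P)
m=(C[...,0]>-.075)&(C[...,0]<.07)&(abs(C[...,1])<.06)
print(np.percentile(P[m][:,2],[1,50,99]),np.linalg.lstsq(np.c_[C[m],np.ones(m.sum())],P[m][:,2],rcond=None)[0])
for t in ["spoon_rest","scrubber","lid_lifter","dutch_oven"]:
    r=spot_point("top",t);print(t,[np.round(q["position"],1) for q in r[:1]])
```

```text
18.25 [ 0.533  -0.1095  0.2426] [-0.4424  0.3415 -0.0921]
[0.0213 0.0534 0.0599] [0.0038 0.0016 0.0524]
spoon_rest [array([242.5, 220.4])]
scrubber [array([267.7, 263.5])]
lid_lifter [array([504.8, 178.2])]
dutch_oven [array([138.8, 218.3])]
```

View pics/t9.png

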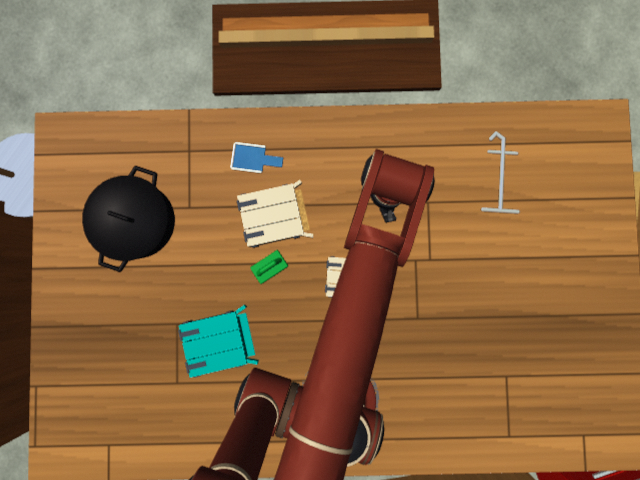

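The picture shows the lid flat and closed at (270,215), with a plane slope of about 0.004. The spoon rest, scrubber, Dutch oven and lifter are where they started, and the arm is clear.

```bash
python3 -c "
from workcell import *
print(finish_job())"
```

```text
the job is handed in; nothing more can be done
None
```

The slab is flat in the crate against the back board, the lid is closed right down, the other things were left alone, and the job was handed in at about 18 s on the robot's clock.

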